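Unpin the spring clamp of a picture-framing jig and hold it open at the mark

TASK

The picture-frame clamp is locked shut: pull its locking pin up and out and leave the pin in the small wooden tray. Then pull the clamp's sliding jaw back by its crossbar, against its spring, until the pointer on the jaw lines up with the line on the index clip, and finish while still holding the jaw there, so that I can lay a frame in; do not let go. Leave the jar, the tape roll and the hammer where they are.

Things in the scene. Friction and masses are not known exactly. Their poses are not given: they have to be found in the camera images.
- jig: Clamp base, fixed to the table: plywood board 320 (x) x 150 (y) x 18 mm, two aluminium rails along x (10 mm wide, at y = +-56 mm, tops 38 mm above the table), fixed far jaw at x = +75 to +95 mm, 62 mm high. Origin: centre of the underside. x is the slide direction: the sliding jaw opens towards -x (towards the robot, give or take the base's yaw); z up.
- jaw: Sliding jaw: dark steel plate 130 x 98 x 14 mm between the rails, top 33.5 mm above the table, with a cross block 62 mm high at its far end. Shut, its origin is 19.5 mm above the base's origin; axes as the base's. Slides along the base's -x from 0 (shut, at the start) to 110 mm (end stop, beyond any mark). A spring pulls it shut: 4 N at 0, plus 0.9 N per 10 mm. The pin locks it.
- jaw_handle (a point): Centre of the crossbar handle on the jaw: round steel bar 14 mm thick, 100 mm long along the base's y, on two 10 mm posts at y = +-42 mm. Its axis is 95 mm above the table; the cross block's top is 26 mm below the bar's underside. Axes as the base's. Moves with the jaw.
- jaw_pointer (a point): Tip of the pointer, a 4 mm wide bright steel tab on the jaw's +y edge (44 mm above the table). Axes as the base's. Moves with the jaw.
- mark (a point): The mark: the steel line across the black plastic index clip (12 x 16 mm) on the base's +y rail; the point is the line's end nearest the pointer. Axes as the base's. Fixed, 45 to 85 mm towards the base's -x from the pointer at the start. In line when pointer and mark have the same x in the base's frame.
- pin_grip (a point): Centre of the locking pin's head: upright black plastic knob 22 mm in diameter, 32 mm high, 62 mm above the table at the start. Below it a steel shank, 10 mm diameter, 40 mm long; the pin's lower end is 56 mm below this point. The shank stands loosely through the jaw plate and 12 mm into the base; lifted 30 mm straight up it is free. About 50 g. z: from shank to head.
- tray_in (a point): Centre of the inner floor of the wooden tray, 120 x 120 mm outside, walls 4 mm thick and 16 mm high, floor about 4 mm thick; fixed to the table. z up.
- jar: Bystander: glass jar, 60 mm diameter, 80 mm high, standing; origin at the centre of its underside.
- tape: Bystander: cardboard roll of tape lying flat, 90 mm diameter, 25 mm high; origin at the centre of its underside.
- hammer: Bystander: hammer, 220 mm long, lying on the table along its x axis.
Mind the look-alikes: they are no part of the job. Of the things shaped like the part that bears pin_grip, the black one is meant. Leave any red look-alike of the part that bears tray_in alone.

How it is judged:
By the outcome, as a careful person would: the job done as asked, in the order asked, and still so for the second after the job is handed in, while the arm keeps its last pose, push and grip.
It also fails if it takes over 56 s, if anything falls off the work surface, if the arm or the gripper's body presses on something with over 40 N, if the wrist force passes 120 N, or if a joint passes its speed limit or range.

ROBOT

A 6-joint arm with a two-finger parallel gripper is mounted at the origin on the work surface. World frame = base frame: x ahead of the robot, y to its left, z up, the work surface at z = 0. Lengths are in m, angles in rad, forces in N, time in s.
With the tool pointing down it reaches from about 0.35 to 0.875 m from the base axis. Payload 15.5 kg.
Tool frame: the origin (TCP) lies between the finger pads; the fingertips stand 19 mm ahead of it and the grasp point (between the pads) is the TCP; z points along the fingers, y is the line along which they close (so a half turn about z gives the same grasp; the last joint's range is limited). The gripper opens to 85 mm and grips with 20 to 120 N. Pads are 22 mm wide; open, the fingers measure 114 mm over their backs; the gripper's body (76 mm by 85 mm) begins 54 mm behind the grasp point. The pads swing forward as they close: fully open they stand 13 mm farther back than shut.
Start: joints at [1.232, 0.494, 1.345, -0, 1.302, -0.096], TCP at [0.151, 0.607, 0.25] pointing down, gripper open.
Joint ranges: [-2.91, 2.91], [-0.82, 2.16], [0.22, 2.67], [-1.22, 4.37], [0.12, 2.79], [-3.08, 3.08]. Speed limits (rad/s): [1.89, 1.89, 2.57, 3.01, 3.01, 3.01].

INTERFACE

Orientations are given as a unit quaternion [x, y, z, w].
In Python, from rig import ctrl, capture, ticket gives the robot as it stands. The module is installed in compiled form; this text tells all that it offers.
- The arm moves only by the tool apply_moves, never from a script. Its argument "motion" is a list of rows, each a list of 3 entries, a list of its own where there are three numbers: the shift along the tool's x, y, z in cm, then the turn, a rotation vector about the tool's x, y, z in degrees, then the opening, from 0 (shut) to 1 (fully open). In form: [[[x, y, z], [wx, wy, wz], hand], ...]. A call has 1 to 20 rows; each row is the pose to reach, as a shift and turn from the pose commanded when the call began, along the tool's axes at that moment; what a row does not reach only later rows make up. A row lasts 1/8 s, in which the tool goes at most 62.5 mm and 10.7 degrees, less where a joint would pass 70% of its speed; a pose out of reach is approached as far as the arm can. A call with a gripper value outside its range is refused whole. The fingers move at their own pace and stop on an object; "squeeze" is the grip in N (left out, the last holds). Time passes only in rows, so rows that repeat a pose let the fingers close. It gives the time, the measured TCP pose, the force, the opening and the grip force at its end, in the units of the state.
- ctrl.get_obs(): the state, without advancing time (a new reading comes with each control period).
- capture(name): name is "scene" or "side" or "wrist"; returns a dict with "pixels" (420x560x3 uint8, red, green, blue), "range_z" (420x560 float32, m along the optical axis (not along the pixel's ray), 0 where there is no reading), "fx", "fy", "cx", "cy" (pixels), "distortion" ([k1, k2, p1, p2, k3] as OpenCV has them; the pictures are not rectified), "camera_from_world" (4x4, takes a point from world to camera coordinates). Camera axes: x right, y down, z forward; pixel columns grow to the right and rows downward; lengths in m; the calibration is good to about 2 mm. A picture is of the moment at which its call begins.
- ticket.hand_in(): hands the job in; it is judged then, once.
The state is a dict: "clock": time; "q": joint angles; "joint_velocities": joint speeds; "joint_efforts": joint torques, N m; "eef_pos": TCP position; "ee_rot": TCP orientation; "wrist_force": force on the tool from outside, world axes, zero at the start; "ft_torque": the same for the moment, N m; "opening": finger opening in m; "grip_force": force on a finger pad.
Only numpy, scipy, OpenCV 4.12 (cv2) and the standard library are available. Lean on these libraries where they do the work, as an engineer would, in place of code of your own. Each camera call takes 0.05 s, during which the arm holds its last target. There are 200 camera calls.

## Working session

There is one attempt and no reset: what is moved stays moved. The work goes in short steps, Python scripts to look and compute and a tool call to move; the robot and the scene stay as the last step left them, time stands still between calls to the robot, and variables do not carry over. Pictures are saved under pics/ and viewed, at most 10 in all, crops included, and the job is handed in when it is done.

Besides the shell and the picture viewer there is one more tool, called in YAML: its name, and indented under it one key for each argument. apply_moves: Moves the arm, as the interface text tells. Its arguments: {"type":"object","properties":{"motion":{"type":"array","items":{"type":"array"}},"squeeze":{"type":"number"}},"required":["motion"]}

```bash
mkdir -p pics; cat > h.py <<'E'
import numpy as np, cv2
from rig import ctrl, capture
def grab(n,tag):
    c=capture(n); np.savez(f'pics/{tag}.npz',**c); cv2.imwrite(f'pics/{tag}.png',c['pixels'][:,:,::-1]); return c
def load(tag): return dict(np.load(f'pics/{tag}.npz'))
def ray(c,uv):
    K=np.array([[c['fx'],0,c['cx']],[0,c['fy'],c['cy']],[0,0,1.]])
    p=cv2.undistortPoints(np.array(uv,float).reshape(-1,1,2),K,np.array(c['distortion'],float)).reshape(-1,2)
    T=np.linalg.inv(c['camera_from_world']); d=np.c_[p,np.ones(len(p))]@T[:3,:3].T
    return T[:3,3],d
def onz(c,uv,z):
    o,d=ray(c,uv); return o+d*((z-o[2])/d[:,2])[:,None]
def cloud(c):
    h,w=c['range_z'].shape; u,v=np.meshgrid(np.arange(w),np.arange(h))
    o,d=ray(c,np.c_[u.ravel(),v.ravel()]); return (o+d*c['range_z'].reshape(-1,1)).reshape(h,w,3)
E
python3 - <<'E'
from h import *
a=grab('scene','s0');b=grab('side','d0')
for c in(a,b): print(np.linalg.inv(c['camera_from_world'])[:3].round(3))
print({k:v for k,v in ctrl.get_obs().items()})
E
```

```text
[[-0.016  0.651 -0.759  1.22 ]
 [ 1.     0.016 -0.008  0.02 ]
 [ 0.007 -0.759 -0.651  0.739]]
[[-0.992 -0.097  0.081  0.375]
 [-0.124  0.651 -0.749  0.944]
 [ 0.02  -0.753 -0.657  0.917]]
{'clock': 0.1, 'q': array([ 1.23151553e+00,  4.94126060e-01,  1.34606733e+00, -7.76576060e-06,
        1.30250102e+00, -9.54760985e-02]), 'joint_velocities': array([-3.85211769e-04, -4.01754378e-03, -2.67593696e-04,  8.36072459e-05,
       -1.93598555e-03,  1.09453451e-03]), 'joint_efforts': array([ 2.32393613e-03, -8.83594322e+01, -3.84559894e+01,  2.84697835e-04,
        5.37916145e-03, -5.35457673e-05]), 'eef_pos': array([0.1507562 , 0.60623325, 0.24975738]), 'ee_rot': array([ 1.21599615e-01,  9.92579080e-01, -5.38720811e-04, -1.15152775e-04]), 'wrist_force': array([-0.28510927,  0.04227601, -0.89647352]), 'ft_torque': array([-0.04221351, -0.033065  ,  0.03253977]), 'grip_force': 0.0, 'opening': 0.08572346037212773}
```

View pics/s0.png

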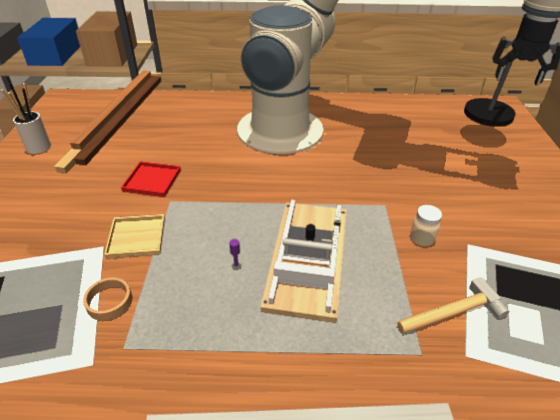

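View pics/d0.png

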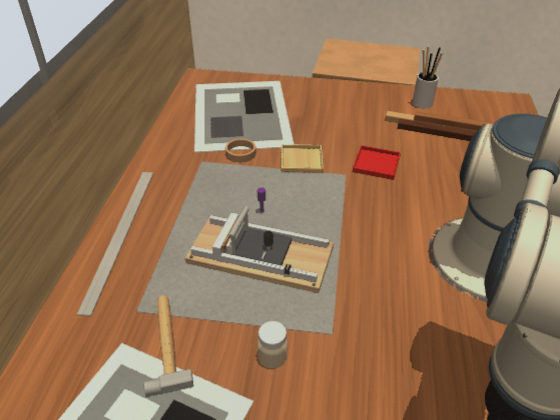

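The scene view shows two pins: black at (310,232) in the clamp and purple at (235,250) on the mat. The black one in the jaw is meant. It also shows two trays: wooden at (135,236) and red at (152,179), and the wooden one is meant. The side view shows black pin (268,238), index clip (288,269), wooden tray (302,158), jar (272,345) and hammer (168,360). Next I'll measure these and make one enlarged crop to confirm.

```bash
python3 - <<'E'
from h import *
a=load('s0');b=load('d0')
A=cloud(a);B=cloud(b)
for n,c,C,(u0,v0,u1,v1) in(('s',a,A,(260,195,355,320)),('d',b,B,(180,205,340,290))):
    P=C[v0:v1,u0:u1].reshape(-1,3); px=c['pixels'][v0:v1,u0:u1].reshape(-1,3).astype(int)
    # black head
    m=(px.max(1)<45)&(P[:,2]>.05)&(P[:,2]<.085); print(n,'head',m.sum(),P[m].mean(0).round(4),P[m].min(0).round(4),P[m].max(0).round(4))
    # base footprint: heights .01-.07
    m=(P[:,2]>.012)&(P[:,2]<.045)
    r=cv2.minAreaRect((P[m,:2]*1000).astype(np.float32)); print('base',r)
    m=(P[:,2]>.085)&(P[:,2]<.11); print('bar',m.sum(),P[m].mean(0).round(4),cv2.minAreaRect((P[m,:2]*1000).astype(np.float32)))
for n,c,C,(u0,v0,u1,v1) in(('s',a,A,(95,205,175,265)),('d',b,B,(275,138,328,176))):
    P=C[v0:v1,u0:u1].reshape(-1,3); m=(P[:,2]>.010)&(P[:,2]<.025)
    print('tray',n,m.sum(),cv2.minAreaRect((P[m,:2]*1000).astype(np.float32)))
x=np.hstack([cv2.resize(a['pixels'][195:320,255:355],(400,500),interpolation=2),cv2.resize(b['pixels'][205:295,260:332],(400,500),interpolation=2)])
cv2.imwrite('pics/c1.png',x[:,:,::-1])
E
```

```text
s head 116 [0.533  0.0757 0.0678] [0.5216 0.0668 0.0503] [0.5389 0.0853 0.0811]
base ((544.8851928710938, 72.44023132324219), (150.16334533691406, 324.54052734375), 81.51265716552734)
bar 352 [0.5984 0.0656 0.0996] ((596.625244140625, 65.10643005371094), (99.2059097290039, 14.220809936523438), 81.77838134765625)
d head 77 [0.524  0.0817 0.0652] [0.5149 0.0707 0.0501] [0.5349 0.0874 0.0802]
base ((538.8343505859375, 35.736106872558594), (229.73257446289062, 321.5218811035156), 81.29792785644531)
bar 212 [0.5926 0.0701 0.099 ] ((593.2918090820312, 65.09291076660156), (102.5404281616211, 14.492130279541016), 81.22698211669922)
tray s 533 ((492.2770690917969, -323.1909484863281), (124.71565246582031, 121.62012481689453), 7.081812858581543)
tray d 240 ((489.61578369140625, -325.65167236328125), (118.95628356933594, 127.91910552978516), 7.486915111541748)
```

View pics/c1.png

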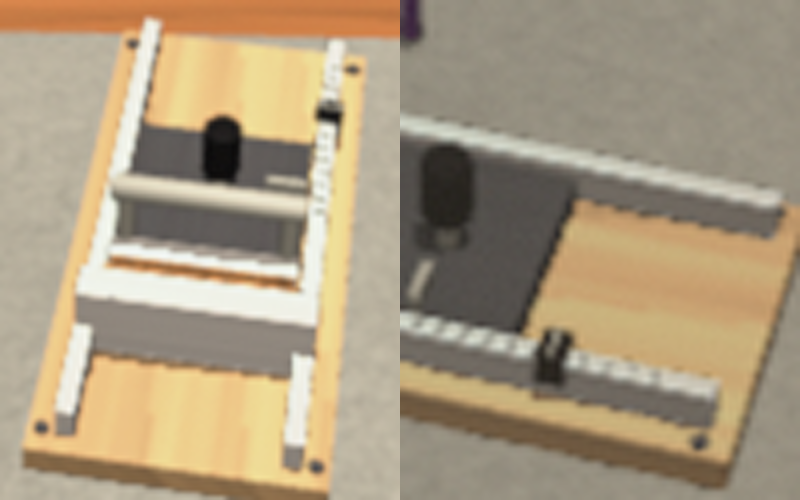

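The crop confirms it: the black knob stands in the jaw plate, the index clip is on the +y rail, and the pointer tab sits at the jaw's +y edge. The base yaw is about -8.5° and the pin is at about (0.527, 0.076). I'll work out the approach.

```bash
cat >> h.py <<'E'
from scipy.spatial.transform import Rotation as Ro
def mv(pos,yaw,tilt=0):
    s=ctrl.get_obs(); R=Ro.from_quat(s['ee_rot']); y=np.radians(yaw)
    G=Ro.from_matrix(np.c_[[-np.sin(y),np.cos(y),0],[np.cos(y),np.sin(y),0],[0,0,-1]])*Ro.from_rotvec([0,-tilt,0],degrees=True)
    print('shift cm',(R.inv().apply(np.array(pos)-s['eef_pos'])*100).round(2),'turn',(R.inv()*G).as_rotvec(degrees=True).round(1),'t',s['clock'])
E
python3 -c "
from h import *
mv([.527,.076,.18],81.5)"
```

```text
shift cm [-49.31 -42.37   7.02] turn [-0.1 -0.  -5.5] t 0.1
```

apply_moves:
  motion:
    - [[-49.3, -42.4, 7.0], [0, 0, -5.5], 0.6]
    - [[-49.3, -42.4, 7.0], [0, 0, -5.5], 0.6]
    - [[-49.3, -42.4, 7.0], [0, 0, -5.5], 0.6]
    - [[-49.3, -42.4, 7.0], [0, 0, -5.5], 0.6]
    - [[-49.3, -42.4, 7.0], [0, 0, -5.5], 0.6]
    - [[-49.3, -42.4, 7.0], [0, 0, -5.5], 0.6]
    - [[-49.3, -42.4, 7.0], [0, 0, -5.5], 0.6]
    - [[-49.3, -42.4, 7.0], [0, 0, -5.5], 0.6]
    - [[-49.3, -42.4, 7.0], [0, 0, -5.5], 0.6]
    - [[-49.3, -42.4, 7.0], [0, 0, -5.5], 0.6]
    - [[-49.3, -42.4, 7.0], [0, 0, -5.5], 0.6]
    - [[-49.3, -42.4, 7.0], [0, 0, -5.5], 0.6]
    - [[-49.3, -42.4, 7.0], [0, 0, -5.5], 0.6]
    - [[-49.3, -42.4, 7.0], [0, 0, -5.5], 0.6]
    - [[-49.3, -42.4, 7.0], [0, 0, -5.5], 0.6]
    - [[-49.3, -42.4, 7.0], [0, 0, -5.5], 0.6]

```text
clock: 2.1
eef_pos: [0.5268, 0.0765, 0.1804]
ee_rot: [0.073, 0.997, 0.0, 0.0]
wrist_force: [-0.4, 0.3, -0.3]
opening: 0.051
grip_force: 0.0
```

```bash
python3 - <<'E'
from h import *
c=grab('wrist','w1'); T=np.linalg.inv(c['camera_from_world']); print(T[:3].round(3))
P=cloud(c); px=c['pixels'].astype(int)
m=(px.max(2)<50)&(P[:,:,2]>.07)&(P[:,:,2]<.086); q=P[m]
vu=np.argwhere(m)
print('top',m.sum(),vu.mean(0),vu.min(0),vu.max(0),q.mean(0).round(4),q.min(0).round(4),q.max(0).round(4))
m=(P[:,:,2]>.088)&(P[:,:,2]<.11); print('bar',m.sum(),cv2.minAreaRect((P[m][:,:2]*1000).astype(np.float32)),P[m].mean(0))
E
```

```text
[[ 0.146  0.953  0.266  0.46 ]
 [ 0.989 -0.14  -0.04   0.088]
 [-0.001  0.269 -0.963  0.304]]
top 633 [214.835703   277.50078989] [200 110] [294 332] [0.5263 0.076  0.0777] [ 0.5158 -0.0757  0.0701] [0.598  0.1107 0.0839]
bar 2156 ((594.3958129882812, 67.6364974975586), (90.06061553955078, 12.800115585327148), 81.54579162597656) [0.59283433 0.06767791 0.09955981]
```

View pics/w1.png

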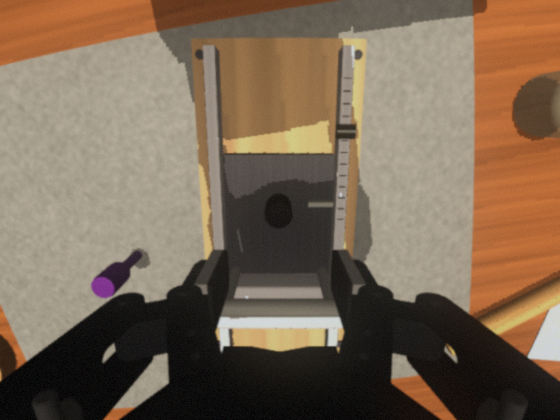

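The wrist view shows the black pin at (278,210), centred under the tool. The pointer tab is at (320,205) and the clip line at (346,131). I'll descend and grip.

apply_moves:
  motion:
    - [[0, 0, 4], [0, 0, 0], 0.6]
    - [[0, 0, 7], [0, 0, 0], 0.6]
    - [[0, 0, 9.5], [0, 0, 0], 0.6]
    - [[0, 0, 11.2], [0, 0, 0], 0.6]
    - [[0, 0, 11.7], [0, 0, 0], 0.6]
    - [[0, 0, 11.7], [0, 0, 0], 0.6]
    - [[0, 0, 11.7], [0, 0, 0], 0]
    - [[0, 0, 11.7], [0, 0, 0], 0]
    - [[0, 0, 11.7], [0, 0, 0], 0]
    - [[0, 0, 11.7], [0, 0, 0], 0]
    - [[0, 0, 11.7], [0, 0, 0], 0]
    - [[0, 0, 11.7], [0, 0, 0], 0]
  squeeze: 40

```text
clock: 3.65
eef_pos: [0.5274, 0.0761, 0.064]
ee_rot: [0.074, 0.997, 0.0, 0.001]
wrist_force: [0.0, 0.4, 6.9]
opening: 0.0212
grip_force: 38.8
```

Gripped (21 mm opening on a 22 mm knob). Next is a straight lift.

apply_moves:
  motion:
    - [[0, 0, -1], [0, 0, 0], 0]
    - [[0, 0, -2], [0, 0, 0], 0]
    - [[0, 0, -3], [0, 0, 0], 0]
    - [[0, 0, -4.5], [0, 0, 0], 0]
    - [[0, 0, -7], [0, 0, 0], 0]
    - [[0, 0, -10], [0, 0, 0], 0]
    - [[0, 0, -13.5], [0, 0, 0], 0]
    - [[0, 0, -13.5], [0, 0, 0], 0]
    - [[0, 0, -13.5], [0, 0, 0], 0]

```text
clock: 4.78
eef_pos: [0.5266, 0.076, 0.1983]
ee_rot: [0.074, 0.997, -0.0, -0.0]
wrist_force: [0.0, 0.5, -0.7]
opening: 0.0213
grip_force: 39.1
```

```bash
python3 - <<'E'
from h import *
s=ctrl.get_obs(); print(s['eef_pos'],s['opening'],s['grip_force'],s['wrist_force'])
# tray centre ~ (.491,-.3245), yaw 7; lay pin along radial -33.5deg
d=np.array([np.cos(np.radians(-33.5)),np.sin(np.radians(-33.5))])
t=np.array([.491,-.3245])
mv([*(t-d*.02),.14],56.5,0)
mv([*(t-d*.02),.14],56.5,50)
P=cloud(load('s0'))[205:265,95:175].reshape(-1,3); m=np.linalg.norm(P[:,:2]-t,axis=1)<.03; print('floor z',np.median(P[m,2]))
grab('side','d1')
E
```

```text
[0.52663045 0.07603387 0.19832329] 0.021275519303731796 39.08658027648926 [ 0.03533346  0.49561034 -0.71591451]
shift cm [ -0.56 -39.3    5.83] turn [-0. -0. 25.] t 4.775
shift cm [ -0.56 -39.3    5.83] turn [ 10.9 -49.2  23.4] t 4.775
floor z 0.005651871997304103
```

apply_moves:
  motion:
    - [[0, -6, 0], [0, 0, 3], 0]
    - [[0, -12, 0], [0, 0, 7], 0]
    - [[0, -18, 0], [2, -10, 10], 0]
    - [[0, -24, 1], [4, -18, 14], 0]
    - [[0, -30, 2], [6, -26, 18], 0]
    - [[-0.6, -36, 3], [8, -34, 21], 0]
    - [[-1, -39.3, 4], [10, -42, 23], 0]
    - [[-1.4, -39.3, 5.8], [10.9, -49.2, 23.4], 0]
    - [[-1.4, -39.3, 5.8], [10.9, -49.2, 23.4], 0]
    - [[-1.4, -39.3, 5.8], [10.9, -49.2, 23.4], 0]
    - [[-1.4, -39.3, 5.8], [10.9, -49.2, 23.4], 0]
    - [[-1.4, -39.3, 5.8], [10.9, -49.2, 23.4], 0]

```text
clock: 6.32
eef_pos: [0.5152, -0.2733, 0.2485]
ee_rot: [0.262, 0.887, -0.075, 0.373]
wrist_force: [0.5, -1.7, -1.8]
opening: 0.0207
grip_force: 39.5
```

```bash
python3 - <<'E'
from h import *
d=np.array([np.cos(np.radians(-33.5)),np.sin(np.radians(-33.5))])
t=np.array([.491,-.3245])
s=ctrl.get_obs(); print(s['eef_pos'],s['opening'],s['grip_force'],s['q'])
z=.005+.056*np.cos(np.radians(50))+.005*np.sin(np.radians(50)); print(z)
mv([*(t-d*.012),z],56.5,50)
c=grab('scene','s1'); cv2.imwrite('pics/c2.png',cv2.resize(c['pixels'][120:330,60:340],(800,600),interpolation=2)[:,:,::-1])
E
```

```text
[ 0.51524377 -0.27326307  0.2485355 ] 0.020668751034448787 39.46675479412079 [-0.65572637  0.2859799   2.07255143  1.4791485   0.12085204 -3.08284061]
0.044826328358041095
shift cm [14.44 -6.86 13.82] turn [ 4.  -5.5 -1.2] t 6.325
```

View pics/c2.png

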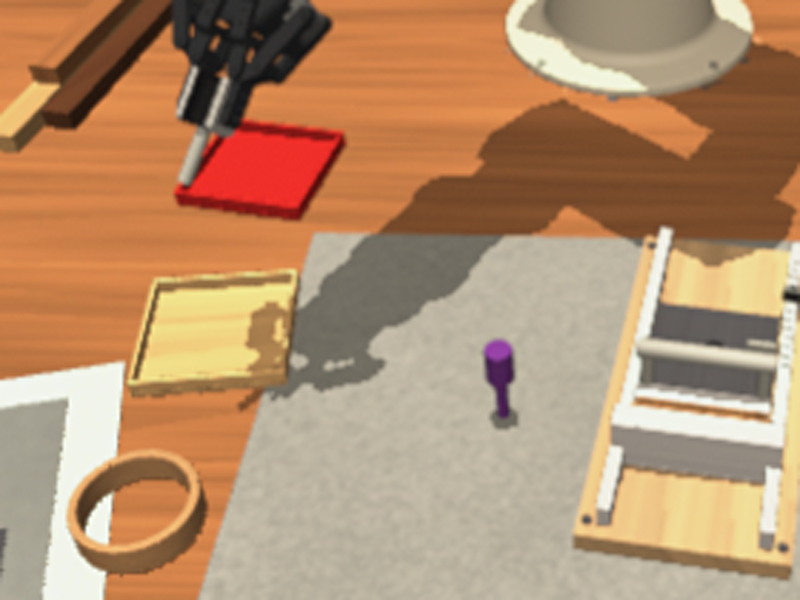

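The tilt outwards runs into the joint 5 and 6 limits, while the pin is still firmly held. I'll back out to upright first and then tilt inwards.

```bash
python3 - <<'E'
from h import *
s=ctrl.get_obs(); print(s['q'],s['joint_velocities'].round(3))
mv([.50,-.25,.22],65,20)
mv([.50,-.25,.22],65,0)
E
```

```text
[-0.67050582  0.28850905  2.06648114  1.46682052  0.11833846 -3.07846919] [-0.042  0.023 -0.014  0.011  0.025  0.013]
shift cm [4.19 1.98 0.12] turn [-1.1 24.8 -7.6] t 6.375
shift cm [4.19 1.98 0.12] turn [ 0.3 44.8 -7.9] t 6.375
```

apply_moves:
  motion:
    - [[0.5, 0, 0], [0, 5, -1], 0]
    - [[1.5, 0.5, 0], [0, 12, -3], 0]
    - [[2.5, 1, 0], [0, 20, -5], 0]
    - [[3.5, 1.5, 0], [0, 28, -6], 0]
    - [[4.2, 2, 0], [0, 36, -7], 0]
    - [[4.2, 2, 0], [0.3, 44.8, -7.9], 0]
    - [[4.2, 2, 0], [0.3, 44.8, -7.9], 0]
    - [[4.2, 2, 0], [0.3, 44.8, -7.9], 0]

```text
clock: 7.38
eef_pos: [0.4995, -0.2505, 0.2186]
ee_rot: [0.217, 0.976, 0.0, -0.002]
wrist_force: [0.5, -0.1, -0.8]
opening: 0.0208
grip_force: 39.5
```

```bash
python3 - <<'E'
from h import *
d=np.array([np.cos(np.radians(-33.5)),np.sin(np.radians(-33.5))])
t=np.array([.491,-.3245])
s=ctrl.get_obs(); print(s['q'],s['eef_pos'],s['opening'],s['grip_force'])
mv([*(t+d*.012),.12],56.5,0)
mv([*(t+d*.012),.12],56.5,-45)
E
```

```text
[-5.71355061e-01  4.36099839e-01  1.54878657e+00 -5.64443971e-04
  1.15976642e+00 -1.70476263e+00] [ 0.49949384 -0.25045638  0.21864314] 0.02084202052269142 39.53422486782074
shift cm [-3.58 -7.24  9.85] turn [-0.  -0.2  8.5] t 7.375
shift cm [-3.58 -7.24  9.85] turn [-3.3 44.7  8. ] t 7.375
```

apply_moves:
  motion:
    - [[-1, -2, 0], [0, 6, 2], 0]
    - [[-2, -4, 1], [-1, 13, 4], 0]
    - [[-3, -6, 2], [-1.5, 21, 6], 0]
    - [[-3.6, -7.2, 4], [-2, 29, 7], 0]
    - [[-3.6, -7.2, 6], [-3, 37, 8], 0]
    - [[-3.6, -7.2, 8], [-3.3, 44.7, 8], 0]
    - [[-3.6, -7.2, 9.85], [-3.3, 44.7, 8], 0]
    - [[-3.6, -7.2, 9.85], [-3.3, 44.7, 8], 0]
    - [[-3.6, -7.2, 9.85], [-3.3, 44.7, 8], 0]

```text
clock: 8.5
eef_pos: [0.5002, -0.3302, 0.1227]
ee_rot: [0.267, 0.886, 0.11, -0.364]
wrist_force: [0.5, -0.1, 0.2]
opening: 0.0209
grip_force: 39.6
```

```bash
python3 - <<'E'
from h import *
d=np.array([np.cos(np.radians(-33.5)),np.sin(np.radians(-33.5))])
t=np.array([.491,-.3245])
s=ctrl.get_obs(); print(s['q'],s['eef_pos'],s['opening'],s['grip_force'])
z=.005+.056*np.cos(np.radians(45))+.005*np.sin(np.radians(45))+.002; print(z)
mv([*(t+d*.012),z],56.5,-45)
c=grab('scene','s2'); cv2.imwrite('pics/c3.png',cv2.resize(c['pixels'][120:330,60:340],(800,600),interpolation=2)[:,:,::-1])
E
```

```text
[-0.65649011  0.98312035  0.92885008 -0.05543042  2.00681008 -1.64527232] [ 0.500226   -0.33023518  0.12268884] 0.020937604087618526 39.55659627914429
0.050133513652379405
shift cm [-5.18 -0.03  5.08] turn [ 0.   0.4 -0. ] t 8.5
```

View pics/c3.png

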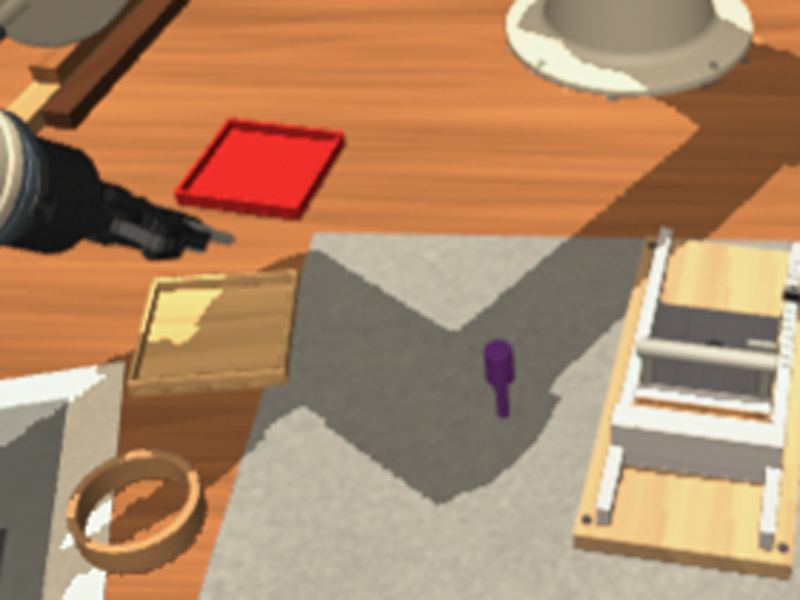

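apply_moves:
  motion:
    - [[-2, 0, 2], [0, 0, 0], 0]
    - [[-4, 0, 4], [0, 0, 0], 0]
    - [[-4.8, 0, 4.8], [0, 0, 0], 0]
    - [[-5.2, 0, 5.1], [0, 0, 0], 0]
    - [[-5.2, 0, 5.1], [0, 0, 0], 0]
    - [[-5.2, 0, 5.1], [0, 0, 0], 0]
    - [[-5.2, 0, 5.1], [0, 0, 0], 0.3]
    - [[-5.2, 0, 5.1], [0, 0, 0], 0.45]
    - [[-5.2, 0, 5.1], [0, 0, 0], 0.6]
    - [[-5.2, 0, 5.1], [0, 0, 0], 0.6]
    - [[-5.2, 0, 5.1], [0, 0, 0], 0.6]
    - [[-5.2, 0, 5.1], [0, 0, 0], 0.6]

```text
clock: 10.05
eef_pos: [0.5008, -0.3306, 0.0484]
ee_rot: [0.267, 0.885, 0.11, -0.366]
wrist_force: [0.7, -0.6, -0.6]
opening: 0.0516
grip_force: 0.0
```

apply_moves:
  motion:
    - [[0, 0, -2], [0, 0, 0], 0.6]
    - [[0, 0, -5], [0, 0, 0], 0.6]
    - [[0, 0, -9], [0, 0, 0], 0.6]
    - [[2, 0, -14], [0, 0, 0], 0.6]
    - [[4, 0, -18], [0, 0, 0], 0.6]
    - [[4, 0, -18], [0, 0, 0], 0.6]

```text
clock: 10.8
eef_pos: [0.5843, -0.3859, 0.2072]
ee_rot: [0.267, 0.886, 0.109, -0.363]
wrist_force: [0.3, -0.3, -0.4]
opening: 0.0512
grip_force: 0.0
```

```bash
python3 - <<'E'
from h import *
s=ctrl.get_obs(); print(s['q'],s['eef_pos'],s['clock'])
grab('scene','s3');c=grab('side','d3')
x=np.hstack([cv2.resize(load('s3')['pixels'][205:275,95:175],(400,350),interpolation=2),cv2.resize(c['pixels'][135:185,270:330],(400,350),interpolation=2)])
cv2.imwrite('pics/c4.png',x[:,:,::-1])
mv([.5,-.2,.25],10,0)
E
```

```text
[-0.64846766  1.0939695   0.425028   -0.06662002  2.39789653 -1.66471744] [ 0.58434233 -0.38591501  0.2072391 ] 10.8
shift cm [15.41 10.84  8.82] turn [-18.2 -42.3  44. ] t 10.9
```

View pics/c4.png

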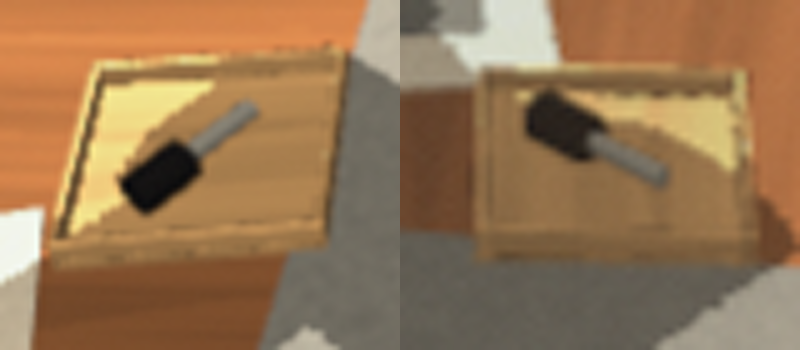

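The pin lies inside the wooden tray, with the head at (160,178) and the shank to (250,108) in the left crop. Now to the crossbar.

```bash
python3 - <<'E'
from h import *
mv([.595,.065,.2],-8.5,0)
c=load('w1'); px=c['pixels'].astype(int)
R=lambda x,y:(px[y,x].tolist())
print('pointer row 205',px[205,300:345].sum(1)//3); print('col 346',px[118:146,346].sum(1)//3); print('col 320',px[195:216,320].sum(1)//3)
P=cloud(c); print(P[131,340:353].round(4)); print(P[205,318:336:4].round(4))
E
```

```text
shift cm [16.63 38.18 17.09] turn [-25.4 -39.9  61.5] t 10.9
pointer row 205 [ 45  47  47  51  48  44  46  64  90 106 112 110 115 110 111 112 110 111
 112 109 111 111 111 113 113 109 109 113 111 113 111 111 106  84  75  91
 133 145 145 146 146 144 143 148 147]
col 346 [140 147 145 144 141 120  85  52  45  43  45  61  96 106  87  58  47  45
  43  46  73 108 101 128 142 150 145 146]
col 320 [ 48  48  46  47  53  59  63  87 107 113 111  99  65  48  48  49  49  43
  49  46  46]
[[0.472  0.1355 0.0469]
 [0.4721 0.1365 0.0462]
 [0.4723 0.1376 0.0447]
 [0.4725 0.1384 0.0446]
 [0.4725 0.139  0.046 ]
 [0.4727 0.1399 0.0452]
 [0.4728 0.1408 0.0452]
 [0.4728 0.1412 0.0468]
 [0.473  0.1423 0.0457]
 [0.473  0.1429 0.0466]
 [0.4731 0.1437 0.0469]
 [0.4734 0.1449 0.0451]
 [0.4735 0.1457 0.0449]]
[[0.5324 0.1108 0.0436]
 [0.5329 0.1143 0.0437]
 [0.5335 0.1179 0.0433]
 [0.5339 0.1213 0.0436]
 [0.5375 0.1263 0.0329]]
```

apply_moves:
  motion:
    - [[16.6, 38.2, 17.1], [-25.4, -39.9, 61.5], 0.6]
    - [[16.6, 38.2, 17.1], [-25.4, -39.9, 61.5], 0.6]
    - [[16.6, 38.2, 17.1], [-25.4, -39.9, 61.5], 0.6]
    - [[16.6, 38.2, 17.1], [-25.4, -39.9, 61.5], 0.6]
    - [[16.6, 38.2, 17.1], [-25.4, -39.9, 61.5], 0.6]
    - [[16.6, 38.2, 17.1], [-25.4, -39.9, 61.5], 0.6]
    - [[16.6, 38.2, 17.1], [-25.4, -39.9, 61.5], 0.6]
    - [[16.6, 38.2, 17.1], [-25.4, -39.9, 61.5], 0.6]
    - [[16.6, 38.2, 17.1], [-25.4, -39.9, 61.5], 0.6]
    - [[16.6, 38.2, 17.1], [-25.4, -39.9, 61.5], 0.6]
    - [[16.6, 38.2, 17.1], [-25.4, -39.9, 61.5], 0.6]
    - [[16.6, 38.2, 17.1], [-25.4, -39.9, 61.5], 0.6]
    - [[16.6, 38.2, 17.1], [-25.4, -39.9, 61.5], 0.6]
    - [[16.6, 38.2, 17.1], [-25.4, -39.9, 61.5], 0.6]

```text
clock: 12.65
eef_pos: [0.5953, 0.0647, 0.2001]
ee_rot: [0.758, 0.653, -0.0, 0.0]
wrist_force: [0.7, -0.6, -0.4]
opening: 0.0512
grip_force: 0.0
```

```bash
python3 - <<'E'
from h import *
s=ctrl.get_obs(); print(s['q'].round(3),s['eef_pos'])
c=grab('wrist','w2'); P=cloud(c)
m=(P[:,:,2]>.097)&(P[:,:,2]<.107)&(np.hypot(P[:,:,0]-.595,P[:,:,1]-.065)<.07); print(m.sum(),P[m].mean(0),cv2.minAreaRect((P[m][:,:2]*1000).astype(np.float32)))
mv([.595,.065,.095],-8.5,0)
E
```

```text
[ 0.009  0.509  1.473 -0.     1.16   0.158] [0.59534288 0.0647389  0.20005742]
2122 [0.5962068  0.06876071 0.1008773 ] ((595.68359375, 66.08711242675781), (99.92327117919922, 13.50253677368164), 81.40310668945312)
shift cm [ 1.000e-02 -3.000e-02  1.051e+01] turn [-0.  0. -0.] t 12.7
```

View pics/w2.png

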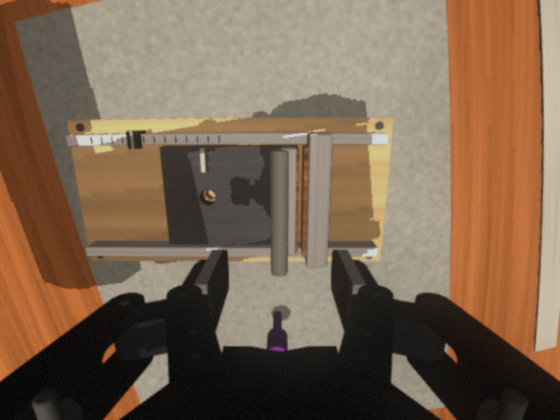

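The wrist view shows the crossbar at (280,210) between the fingers, the empty pin hole at (208,196), the pointer at (203,160) and the clip at (136,140). I'll descend and grip.

apply_moves:
  motion:
    - [[0, 0, 4], [0, 0, 0], 0.6]
    - [[0, 0, 7.5], [0, 0, 0], 0.6]
    - [[0, 0, 9.5], [0, 0, 0], 0.6]
    - [[0, 0, 10.4], [0, 0, 0], 0.6]
    - [[0, 0, 10.4], [0, 0, 0], 0.6]
    - [[0, 0, 10.4], [0, 0, 0], 0]
    - [[0, 0, 10.4], [0, 0, 0], 0]
    - [[0, 0, 10.4], [0, 0, 0], 0]
    - [[0, 0, 10.4], [0, 0, 0], 0]
    - [[0, 0, 10.4], [0, 0, 0], 0]
    - [[0, 0, 10.4], [0, 0, 0], 0]
  squeeze: 60

```text
clock: 14.08
eef_pos: [0.595, 0.0651, 0.097]
ee_rot: [0.758, 0.653, -0.0, 0.0]
wrist_force: [-5.4, -0.1, 10.8]
opening: 0.0123
grip_force: 58.4
```

```bash
python3 - <<'E'
from h import *
for k,(up,um) in {'w2':((203,160),(135,140))}.items():
    c=load(k); px=c['pixels'].astype(int).sum(2)//3
    print(px[150,195:212],px[160,195:212]); print(px[145:176,203]); 
    for r in(134,138,142,146): print(r,px[r,124:148])
c=grab('wrist','w3'); px=c['pixels'].astype(int).sum(2)//3
x=cv2.resize(c['pixels'][100:250,60:260],(800,600),interpolation=2); cv2.imwrite('pics/c5.png',x[:,:,::-1])
print(ctrl.get_obs()['q'].round(3))
E
```

```text
[ 55  53  60  62  72  99 111 111 100  75  59  54  53  52  57  57  59] [ 78  80  76  78 100 151 182 194 186 155  97  63  54  57  67  77  77]
[ 68  58  62  84  94 100 107 124 167 183 185 186 186 184 187 186 187 186
 190 188 188 192 194 192 191 191 178 140  92  78  74]
134 [180 158 101  51  53  88 135 152 117  67  46  49  48  41  42  40  60 106
 120 122 120 125 129 131]
138 [139 132  97  56  43  48  79  95  90  64  44  42  41  43  36  37  50  84
 111  89 121 139 139 138]
142 [127 135 119  77  44  42  61  87  93  76  51  40  39  36  41  37  41  72
 117 106 112 133 139 143]
146 [114 117 109  93  55  38  52  81  99  86  61  44  41  37  37  37  36  52
  85 112 111 119 118 117]
[ 0.009  0.638  1.566 -0.     0.937  0.158]
```

View pics/c5.png

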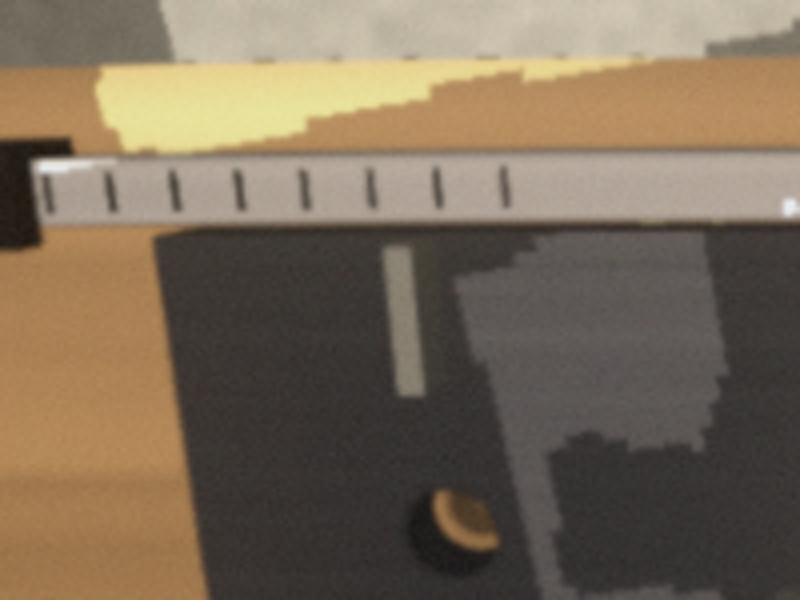

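The crop from the gripped pose shows the pointer tip at (397,245), the empty hole at (455,525) and the clip at the left edge. I'll pull most of the way and then measure from near.

apply_moves:
  motion:
    - [[0, -0.5, 0], [0, 0, 0], 0]
    - [[0, -1, 0], [0, 0, 0], 0]
    - [[0, -1.6, 0], [0, 0, 0], 0]
    - [[0, -2.2, 0], [0, 0, 0], 0]
    - [[0, -2.8, 0], [0, 0, 0], 0]
    - [[0, -3.4, 0], [0, 0, 0], 0]
    - [[0, -4, 0], [0, 0, 0], 0]
    - [[0, -4.6, 0], [0, 0, 0], 0]
    - [[0, -5.2, 0], [0, 0, 0], 0]
    - [[0, -5.6, 0], [0, 0, 0], 0]
    - [[0, -5.8, 0], [0, 0, 0], 0]
    - [[0, -5.8, 0], [0, 0, 0], 0]
    - [[0, -5.8, 0], [0, 0, 0], 0]

```text
clock: 15.75
eef_pos: [0.5399, 0.0734, 0.0971]
ee_rot: [0.758, 0.653, 0.001, 0.002]
wrist_force: [7.6, -2.9, 4.3]
opening: 0.0124
grip_force: 58.8
```

```bash
python3 - <<'E'
from h import *
e=np.array([np.cos(np.radians(8.5)),-np.sin(np.radians(8.5)),0])
c=load('w2'); p=onz(c,[(201.5,150)],.044)[0]; k=onz(c,[(132.3,147)],.046)[0]; print('w2',p,k,(k-p)@e)
c=grab('wrist','w4')
x=cv2.resize(c['pixels'][100:220,80:240],(800,600),interpolation=2); cv2.imwrite('pics/c6.png',x[:,:,::-1])
E
```

```text
w2 [0.53339276 0.12185356 0.044     ] [0.47210103 0.13443259 0.046     ] -0.0624777861679493
```

View pics/c6.png

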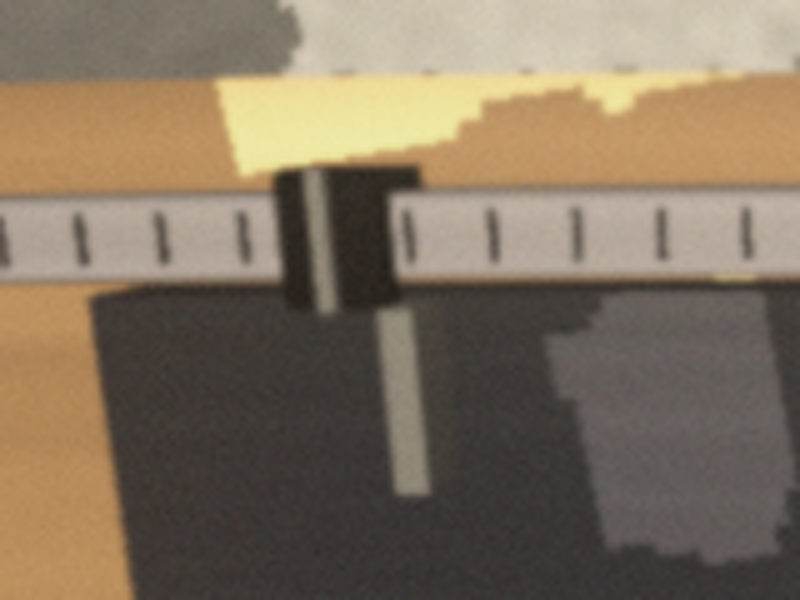

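In this view the mark's line ends at crop (328,312), px (145.6,162.4). The pointer tip is at crop (395,308), px (159,161.6).

```bash
python3 - <<'E'
from h import *
e=np.array([np.cos(np.radians(8.5)),-np.sin(np.radians(8.5)),0])
c=load('w4'); p=onz(c,[(158.9,161.8)],.044)[0]; k=onz(c,[(145.5,162.2)],.046)[0]; k2=onz(c,[(145.5,162.2)],.044)[0]; print(p,k,(k-p)@e,(k2-p)@e)
P=cloud(c); print(P[166,157:162].round(4),P[160,143:148].round(4),P[150,143:148].round(4))
E
```

```text
[0.4790006  0.13190875 0.044     ] [0.47203605 0.13301571 0.046     ] -0.007051666563080949 -0.007919929447773255
[[0.4773 0.1297 0.044 ]
 [0.4774 0.1295 0.0428]
 [0.4781 0.1295 0.043 ]
 [0.4787 0.1294 0.043 ]
 [0.4794 0.1293 0.0435]] [[0.4698 0.1344 0.0435]
 [0.4714 0.1344 0.0458]
 [0.4722 0.1343 0.0462]
 [0.4721 0.1341 0.0447]
 [0.473  0.1341 0.0454]] [[0.4727 0.14   0.0467]
 [0.4733 0.1399 0.0468]
 [0.4732 0.1398 0.0453]
 [0.4732 0.1397 0.044 ]
 [0.474  0.1396 0.0444]]
```

apply_moves:
  motion:
    - [[0, -0.3, 0], [0, 0, 0], 0]
    - [[0, -0.55, 0], [0, 0, 0], 0]
    - [[0, -0.72, 0], [0, 0, 0], 0]
    - [[0, -0.72, 0], [0, 0, 0], 0]
    - [[0, -0.72, 0], [0, 0, 0], 0]
    - [[0, -0.72, 0], [0, 0, 0], 0]

```text
clock: 16.55
eef_pos: [0.5329, 0.0744, 0.0971]
ee_rot: [0.758, 0.653, 0.002, 0.002]
wrist_force: [8.7, -3.9, 4.2]
opening: 0.0122
grip_force: 58.8
```

```bash
python3 - <<'E'
from h import *
e=np.array([np.cos(np.radians(8.5)),-np.sin(np.radians(8.5)),0])
c=grab('wrist','w5'); g=c['pixels'].astype(float).sum(2)/3
for r in range(146,182,2):
    s=g[r,120:190]; 
    w=np.clip(s-70,0,None); print(r, s[20:62].astype(int))
np.set_printoptions(linewidth=250)
P=cloud(c); 
E
```

```text
146 [ 91 148 165 166 166 164 148 107  60  44  41  42  44  70 105 131 127 103
  72  52  45  43  40  43  47  44  38  38  39  60 112 149 127  89 111 157
 168 166 169 168 167 169]
148 [ 79 119 156 166 167 167 158 131  71  43  43  42  42  61 101 127 129 111
  78  51  43  40  39  41  41  41  41  44  37  51  97 152 144  90 102 155
 166 168 167 165 165 168]
150 [ 80 103 152 165 166 167 160 136  77  45  43  40  42  60  98 128 128 113
  84  58  44  41  44  39  42  40  38  43  38  45  90 148 151  93 100 152
 166 168 164 171 167 169]
152 [119 123 160 167 168 169 166 140  92  51  37  40  42  48  87 117 132 121
  94  60  45  38  40  41  41  41  39  42  37  40  87 150 157 131 132 162
 170 171 169 167 169 171]
154 [153 153 158 158 159 156 152 135  92  50  36  38  39  46  75 109 130 126
  99  62  43  42  40  41  40  38  36  39  38  41  71 125 149 151 154 154
 152 153 154 158 155 154]
156 [ 89  89  86  84  89  87  88  77  56  42  42  38  32  42  66 108 129 128
 103  69  46  41  38  38  41  37  39  39  36  38  43  66  79  86  82  85
  81  81  85  83  82  79]
158 [ 51  49  53  50  49  51  54  52  46  41
[... 1367 characters left out ...]
 [ 56  60  57  59  60  58  56  63  55  58  56  59  58  61  59  67  93 120
 134 135 135 137 126 100  72  65  62  64  61  63  58  58  56  56  59  58
  58  58  60  56  56  57]
176 [ 57  60  59  60  58  58  61  56  58  60  59  58  58  55  56  60  83 117
 132 134 136 134 130 104  78  63  67  61  63  61  59  54  57  55  58  56
  58  57  55  55  54  56]
178 [ 60  55  57  55  53  57  59  59  56  57  57  57  54  57  57  56  78 117
 133 133 136 136 132 116  80  60  62  61  63  60  57  60  57  57  56  58
  59  52  54  55  55  57]
180 [ 56  57  58  60  58  56  53  55  59  56  59  57  55  53  58  59  71 104
 128 134 134 132 133 122  84  67  62  64  63  61  59  57  56  54  55  54
  58  56  60  56  57  58]
```

```bash
python3 - <<'E'
from h import *
e=np.array([np.cos(np.radians(8.5)),-np.sin(np.radians(8.5)),0])
c=load('w5');P=cloud(c)
zm=np.median(P[146:159,155:160,2]);zp=np.median(P[165:178,157:161,2]);print(zm,zp)
p=onz(c,[(158.55,162.5)],.044)[0]
for dz in(.0015,zm-zp,.0025): k=onz(c,[(157.05,161.5)],.044+dz)[0]; print((k-p)@e)
s=ctrl.get_obs(); print(s['eef_pos'],s['clock'],s['joint_velocities'].round(3))
a=load('s0');b=grab('scene','s9')
d=np.abs(a['pixels'].astype(int)-b['pixels']).sum(2)
for n,(u0,v0,u1,v1) in dict(jar=(408,202,446,248),tape=(80,275,135,322),hammer=(395,275,510,335)).items(): print(n,np.median(d[v0:v1,u0:u1]),(d[v0:v1,u0:u1]>120).sum())
E
```

```text
0.045543117313873144 0.04360471082755063
-0.00023100738341308522
-5.780068350343958e-05
0.00016407504650837865
[0.53288012 0.07441753 0.09709885] 16.6 [-0.001  0.     0.    -0.001 -0.001  0.001]
jar 2.0 0
tape 2.0 0
hammer 2.0 0
```

Pointer and mark are aligned to within about 0.2 mm. The bystanders haven't moved, the arm is still and the grip is holding, so I'll hand in.

```bash
python3 -c "
from rig import ticket
print(ticket.hand_in())"
```

```text
the job is handed in; nothing more can be done
None
```

The job is handed in: the pin is in the wooden tray, and the arm still holds the jaw with its pointer on the index line (about 0.2 mm by my measurement). The jar, tape roll and hammer were not moved.

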